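# Clamp a brass crystal in the rack gauge up to the clutch click

### The job

Stand the brass crystal, pins up, on the gauge's bed in the middle of the jaws between the anvil and the open jaw, and let go of it. Then turn the gauge's ratchet thimble clockwise (seen from above) until the jaw grips the crystal and the slip clutch gives, stop right there because the clutch slips only a little before it locks and would crush the crystal, and let go, leaving the crystal clamped. Move the jaw only with the thimble, and leave the valve rack, meter, coil and lid where they are.

Things in the scene. Friction and masses are not known exactly. Their poses are not given: they have to be found in the camera images.
- crystal_mid (a point): Brass crystal, a plain upright box 34 (its x) x 18 (its y) x 36 mm high, about 0.1 kg, with two 9 mm pins on top (16 mm apart along x). This point is its centre, 18 mm above its underside; z up. It must stand with its 34 mm length along the gauge's x, so that the jaws close on its large faces: hold it by the two ends of that length (the pads then clear the 24 mm wide jaws).
- crystal: The same brass crystal; origin at the centre of its underside.
- gauge: Rack gauge fixed to the bench. Grey base plate 80 (x) x 220 (y) x 12 mm, origin at the centre of its underside, z up. Its top is the bed the crystal stands on. Along its y, all at x = 0: anvil near the -y end, jaw, then a grey gear housing (50 x 50 mm, top 38 mm above the bench, centred at y = +62 mm) with the thimble on top. A steel rack bar runs from jaw to housing.
- anvil_face (a point): Centre of the anvil's face that looks to the gauge's +y, 25.5 mm above the bench. Steel block 24 mm wide (x), 22 mm long, top 38.5 mm above the bench. Locked in place, at gauge y -76 to -70 mm (differs from time to time).
- jaw: The same sliding jaw; origin on its face at the foot of the block, axes as the gauge's. The block is a sleeve with 0 to 16 mm of hidden play over the rack's core: when the crystal stops it, the thimble first pushes the play out (jaw still, about 4 N on the crystal) and only then squeezes. So the stop of the jaw does not tell when the clutch gives.
- jaw_face (a point): Centre of the sliding jaw's face that looks to the gauge's -y, 25.5 mm above the bench. Steel block 24 mm wide (x), 44 mm long, as high as the anvil. It starts at gauge y -12 to -44 mm, 26 to 64 mm from the anvil face, and moves to -y, 15 mm per radian of thimble turn. It stays where it is left (slide friction 8 N).
- knob_axis (a point): Point on the thimble's upright axis, 60 mm above the bench, a good gripping height (fixed to the gauge, does not turn). The thimble is a fluted steel cylinder 36 mm in diameter, from 44 to 78 mm above the bench. Clockwise from above closes the jaw; it needs 1.6 to 3.4 rad to the slip, so regrasp once or more.
- knob: The turning thimble itself; origin on its axis 40 mm above the bench. It is springy (3 Nm/rad). It runs the jaw at about 0.12 Nm (0.18 while the jaw's play is pushed out); once the crystal is squeezed the torque climbs within 0.1 rad to 0.40 Nm, where the clutch slips (about 18 N on the crystal). After 0.25 rad of slip in all it locks and the torque climbs again; over 32 N the crystal is ruined.
- valve_rack: Bystander: wooden rack 75 x 190 x 30 mm with three glass valves standing in its holes, up to 120 mm high. Origin centre of underside.
- meter: Bystander: grey steel meter case 90 x 90 x 50 mm lying with its round glass face up. Origin centre of underside.
- coil: Bystander: copper tube coil, 68 mm across, 35 mm high, with two short tails to its +x. Origin centre of underside.
- carton_lid: Bystander: brown bakelite carton lid lying upturned, 100 x 70 x 22 mm, 3 mm walls. Origin centre of underside.

How it is judged:
On the way, in this order (a step that is already met when the one before it is completed fails the run):
1. the crystal stands upright on the bed between anvil and jaw, let go (x of crystal_mid in the frame of gauge between -0.008 and 0.008 m and z of crystal_mid in the frame of gauge between 0.027 and 0.034 m and y of crystal_mid in the frame of anvil_face above 0.006 m and y of crystal_mid in the frame of jaw_face below -0.006 m and angle between crystal_mid's own z axis and vertical below 0.1 rad and contact force between the fingers and crystal below 0.1 N and linear speed of crystal below 0.02 m/s), for 0.2 s.
2. the jaw squeezes the crystal with the clutch's slipping force (over 15 N), no finger on the crystal (contact force between jaw and crystal above 15 N and contact force between the fingers and crystal below 0.1 N), for 0.1 s.
At the end, for the whole second after the job is handed in: The crystal stands upright (within 0.1 rad) on the bed, its centre within 8 mm of the jaws' middle line, still clamped between anvil and jaw (jaw force over 2.5 N), at rest (x of crystal_mid in the frame of gauge between -0.008 and 0.008 m and z of crystal_mid in the frame of gauge between 0.027 and 0.034 m and y of crystal_mid in the frame of anvil_face above 0.006 m and y of crystal_mid in the frame of jaw_face below -0.006 m and angle between crystal_mid's own z axis and vertical below 0.1 rad and contact force between jaw and crystal above 2.5 N and linear speed of crystal below 0.01 m/s); the robot touches nothing.
It fails at once if the crystal is squeezed by the jaw with more than 32 N (contact force between jaw and crystal above 32 N).
It fails at once if the jaw is pushed by the robot with more than 6 N instead of being moved with the thimble (contact force between the arm and jaw above 6 N).
It fails at once if the valve rack, meter, coil or lid is moved more than 15 mm (distance of any of valve_rack, meter, coil, carton_lid from where it was at the start of the episode above 0.015 m).
It also fails if it takes over 72 s, if anything falls off the work surface, if the arm or the gripper's body presses on something with over 40 N, if the wrist force passes 120 N, or if a joint passes its speed limit or range.

### The arm

A 6-joint arm with a two-finger parallel gripper is mounted at the origin on the work surface. World frame = base frame: x ahead of the robot, y to its left, z up, the work surface at z = 0. Lengths are in m, angles in rad, forces in N, time in s.
With the tool pointing down it reaches from about 0.3 to 0.775 m from the base axis. Payload 14.6 kg.
Tool frame: the origin (TCP) lies at the very end of the fingers, on their centre line; the grasp point (between the pads) lies grip_depth behind it (grip_depth is the distance from the TCP to the grasp point, in m); z points along the fingers, y is the line along which they close (so a half turn about z gives the same grasp; the last joint's range is limited). The gripper opens to 94 mm and grips with 3 to 60 N. Pads are 16 mm wide; open, the fingers measure 119 mm over their backs; the gripper's body (75 mm by 177 mm) begins 78 mm behind the grasp point.
Start: joints at [-1.341, 0.3, 1.521, -0, 1.321, -0.067], TCP at [0.161, -0.526, 0.205] pointing down, gripper open.
Joint ranges: [-3.03, 3.03], [-0.79, 2.21], [0.23, 2.52], [-1.04, 4.18], [0, 3.07], [-2.55, 2.55]. Speed limits (rad/s): [2.22, 2.22, 2.57, 3.14, 3.14, 3.14].

### API

Orientations are given as a unit quaternion [x, y, z, w].
In Python, from station import sense, camera, camera_info, close_job, grip_depth gives the robot as it stands.
- The arm moves only by the tool servo_tool, never from a script. Its argument "deltas" is a list of rows, each a list of 7 numbers: the shift along the tool's x, y, z normalised to -1 to 1, where 1 is 200 mm, then the turn, a rotation vector about the tool's x, y, z normalised to -1 to 1, where 1 is 90 degrees, then the opening, from 0 (shut) to 1 (fully open). In form: [[tx, ty, tz, rx, ry, rz, jaw], ...]. A call has exactly 8 rows; each row is the pose to reach, as a shift and turn from the pose commanded when the call began, along the tool's axes at that moment; what a row does not reach only later rows make up. A row lasts 1/8 s, in which the tool goes at most 62.5 mm and 10.7 degrees, less where a joint would pass 70% of its speed; a pose out of reach is approached as far as the arm can. A call with a number of a shift or a turn outside -1 to 1 is refused whole. A call with a gripper value outside its range is refused whole. The fingers move at their own pace and stop on an object; "newtons" is the grip in N (left out, the last holds). Time passes only in rows, so rows that repeat a pose let the fingers close, or fill a call up. It gives the time, the measured TCP pose, the force, the opening and the grip force at its end, in the units of the state.
- sense(): the state, without advancing time (a new reading comes with each control period).
- camera(name): name is "scene" or "top" or "wrist"; returns (picture, depth): 480x640x3 uint8, red, green, blue; 480x640 float32, m along the optical axis (not along the pixel's ray), 0 where there is no reading.
- camera_info(name): a dict with "mtx" (3x3 intrinsics, pixels), "D" ([k1, k2, p1, p2, k3] as OpenCV has them; the pictures are not rectified), "extrinsics" (4x4, takes a point from camera to world coordinates). Camera axes: x right, y up, looking along -z (the intrinsics and any distortion apply to the point x, -y, -z); pixel columns grow to the right and rows downward; lengths in m; the calibration is good to about 2 mm. A picture is of the moment at which its call begins: read the wrist's pose just before it. camera_info takes no time and is no camera call; for the wrist camera it gives the pose at the moment of the call.
- close_job(): hands the job in; it is judged then, once.
The state is a dict: "time": time; "q": joint angles; "joint_vel": joint speeds; "joint_efforts": joint torques, N m; "tcp_pos": TCP position; "tcp_rot": TCP orientation; "wrist_force": force on the tool from outside, world axes, zero at the start; "wrist_torque": the same for the moment, N m; "grip_width": opening from 0.0 (shut) to 1.0 (fully open); "finger_force": force on a finger pad.
Only numpy, scipy, OpenCV 4.12 (cv2) and the standard library are available. Lean on these libraries where they do the work, as an engineer would, in place of code of your own. Each camera call takes 0.05 s, during which the arm holds its last target. There are 200 camera calls.

## Working session

There is one attempt and no reset: what is moved stays moved. The work goes in short steps, Python scripts to look and compute and a tool call to move; the robot and the scene stay as the last step left them, time stands still between calls to the robot, and variables do not carry over. Pictures are saved under pics/ and viewed, at most 10 in all, crops included, and the job is handed in when it is done.

Besides the shell and the picture viewer there is one more tool, called as a command line: name --pt "numbers of a row" for each row, then --argument value for the rest. servo_tool: Moves the arm, as the interface text tells. Scaled input: -1 to 1 covers 200 mm each way for a shift and 90 degrees each way for a turn. Its arguments: {"type":"object","properties":{"deltas":{"type":"array"},"newtons":{"type":"number"}},"required":["deltas"]}

```bash
mkdir -p pics; cat > h.py <<'E'
import numpy as np, cv2
from station import sense, camera, camera_info, close_job, grip_depth
def world(name, px, depth, info=None):
    i=info or camera_info(name); K=np.array(i["mtx"],float); D=np.array(i["D"],float); T=np.array(i["extrinsics"])
    out=[]
    for u,v in px:
        x,y=cv2.undistortPoints(np.array([[[u,v]]],float),K,D)[0,0]
        p=np.median(depth[max(0,int(v)-1):int(v)+2,max(0,int(u)-1):int(u)+2]) if isinstance(depth,np.ndarray) else depth
        out.append((T@[x*p,-y*p,-p,1])[:3])
    return np.array(out)
def onplane(name, px, z, info=None):
    i=info or camera_info(name); T=np.array(i["extrinsics"]); o=T[:3,3]; out=[]
    for p in px:
        d=world(name,[p],1.0,i)[0]-o; out.append(o+d*(z-o[2])/d[2])
    return np.array(out)
E
python3 - <<'E'
from h import *
for n in ["top","scene"]:
    p,d=camera(n); cv2.imwrite(f"pics/{n}0.png",p[:,:,::-1]); np.save(f"pics/{n}0.npy",d); i=camera_info(n); print(n,np.round(i["mtx"],1).tolist(),np.round(i["extrinsics"],3).tolist(),i["D"])
print(grip_depth, sense())
E
```

```text
top [[496.7, 0.0, 322.6], [0.0, 496.7, 243.0], [0.0, 0.0, 1.0]] [[0.021, 0.992, -0.124, 0.458], [-1.0, 0.019, -0.015, -0.043], [-0.012, 0.124, 0.992, 1.102], [0.0, 0.0, 0.0, 1.0]] [-0.0146068  0.         0.         0.         0.       ]
scene [[501.4, 0.0, 317.1], [0.0, 501.4, 230.9], [0.0, 0.0, 1.0]] [[-0.574, -0.474, 0.668, 1.228], [0.819, -0.334, 0.467, 0.397], [0.002, 0.815, 0.58, 0.616], [0.0, 0.0, 0.0, 1.0]] [-0.12758676  0.          0.          0.          0.        ]
0.0188 {'time': 0.1, 'q': array([-1.34062398e+00,  3.00403001e-01,  1.52150009e+00, -3.08533338e-06,
        1.32071583e+00, -6.66075390e-02]), 'joint_vel': array([-0.00022507, -0.00079452, -0.0013665 , -0.000399  , -0.00211651,
        0.00038086]), 'joint_efforts': array([ 1.99938469e-03, -5.32638788e+01, -3.53278363e+01,  7.09833833e-02,
        2.35228508e-02, -5.18824459e-05]), 'tcp_pos': array([ 0.16078265, -0.52573132,  0.20495795]), 'tcp_rot': array([ 9.89010213e-01,  1.47846323e-01, -4.34081326e-05, -5.11297791e-04]), 'wrist_force': array([-0.36999705, -0.05983777,  0.57514404]), 'wrist_torque': array([-0.01409476, -0.02053235,  0.00287384]), 'finger_force': 0.0, 'grip_width': 0.9992234798561616}
```

View pics/top0.png

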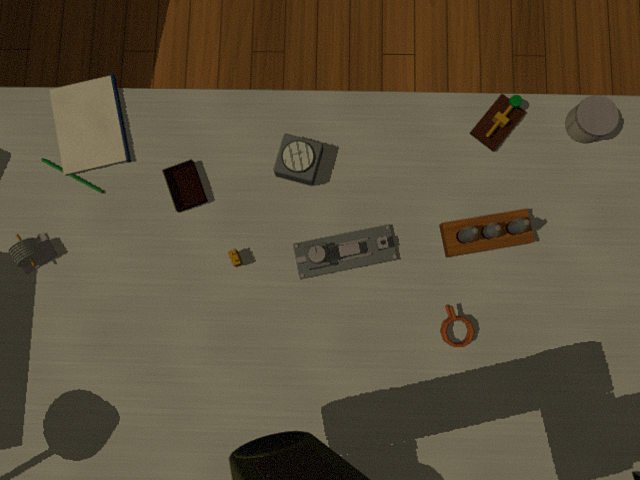

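View pics/scene0.png

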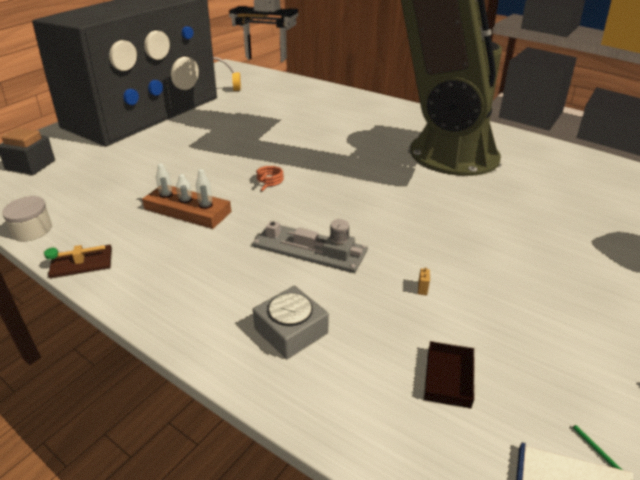

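Top view: crystal at about (235,257), thimble (317,253), jaw block around (350,248), anvil (384,242), gauge long axis from (300,262) to (395,240). I'll enlarge the top view around these.

```bash
python3 - <<'E'
from h import *
p=cv2.imread("pics/top0.png")
cv2.imwrite("pics/c1.png",cv2.convertScaleAbs(cv2.resize(p[215:290,215:415],None,fx=4,fy=4,interpolation=cv2.INTER_CUBIC),alpha=1.7))
d=np.load("pics/top0.npy")
px=[(235,257),(235,252),(317,253),(350,248),(384,242),(301,275),(396,258),(293,245),(390,227)]
print(np.round(world("top",px,d),4))
print("corners on plane .012",np.round(onplane("top",px[5:],.012),4))
E
```

```text
[[ 0.5563  0.1615  0.0376]
 [ 0.5671  0.162   0.0375]
 [ 0.5641 -0.0163  0.0793]
 [ 0.5806 -0.086   0.0384]
 [ 0.5945 -0.1587  0.0421]
 [ 0.5217  0.0193  0.0156]
 [ 0.5645 -0.1899  0.0015]
 [ 0.5879  0.039   0.0113]
 [ 0.6326 -0.1754  0.0093]]
corners on plane .012 [[ 0.5219  0.0195  0.012 ]
 [ 0.5634 -0.1885  0.012 ]
 [ 0.5878  0.0389  0.012 ]
 [ 0.6322 -0.1751  0.012 ]]
```

View pics/c1.png

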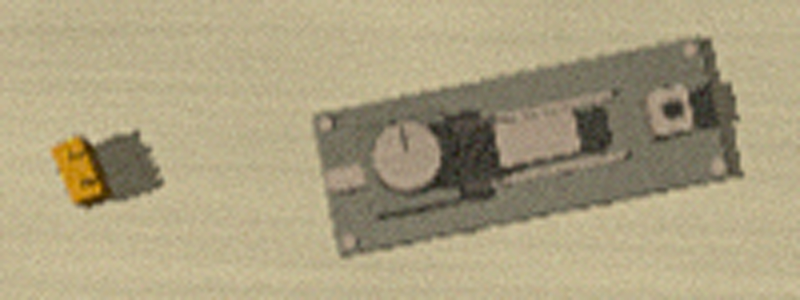

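Crop: crystal top centre about (78,171) → full-image (234.6,257.8), long side ≈0.40 rad yaw. Thimble (407,155), jaw face x≈580, anvil face x≈650. The gauge yaw is ≈0.20 rad. Heights agree with the text (crystal top 0.037, knob 0.079). Setting out.

servo_tool --pt "0.12 -0.11 0 0 0 0 1" --pt "0.24 -0.22 0 0 0 0 1" --pt "0.36 -0.34 0 0 0 0 1" --pt "0.48 -0.45 0 0 0 0 1" --pt "0.6 -0.565 0 0 0 0 1" --pt "0.72 -0.68 0 0 0 0 1" --pt "0.84 -0.79 0 0 0 0 1" --pt "0.963 -0.904 0 0 0 0 1"

```text
time: 1.1
tcp_pos: [0.2925, -0.2957, 0.2053]
tcp_rot: [0.989, 0.148, -0.0, -0.0]
wrist_force: [-0.2, 0.1, -0.2]
grip_width: 0.998
finger_force: 0.0
```

servo_tool --pt "0.12 -0.11 0 0 0 0 1" --pt "0.24 -0.22 0 0 0 0 1" --pt "0.36 -0.34 0 0 0 0 1" --pt "0.48 -0.45 0 0 0 0 1" --pt "0.6 -0.565 0 0 0 0 1" --pt "0.72 -0.68 0 0 0 0 1" --pt "0.84 -0.79 0 0 0 0 1" --pt "0.963 -0.904 0 0 0 0 1"

```text
time: 2.1
tcp_pos: [0.4238, -0.0665, 0.2053]
tcp_rot: [0.989, 0.148, -0.0, -0.0]
wrist_force: [-0.5, 0.4, -0.6]
grip_width: 1.001
finger_force: 0.0
```

servo_tool --pt "0.12 -0.11 0 0 0 -0.11 1" --pt "0.24 -0.22 0 0 0 -0.22 1" --pt "0.36 -0.34 0 0 0 -0.33 1" --pt "0.48 -0.45 0 0 0 -0.44 1" --pt "0.6 -0.565 0 0 0 -0.55 1" --pt "0.72 -0.68 0 0 0 -0.66 1" --pt "0.84 -0.79 0 0 0 -0.77 1" --pt "0.963 -0.904 0 0 0 -0.88 1"

```text
time: 3.1
tcp_pos: [0.5551, 0.1627, 0.2051]
tcp_rot: [0.666, 0.746, -0.0, -0.0]
wrist_force: [-0.5, -0.3, 0.1]
grip_width: 1.007
finger_force: 0.0
```

servo_tool --pt "0 0 0 0 0 -0.1 1" --pt "0 0 0 0 0 -0.18 1" --pt "0 0 0 0 0 -0.18 1" --pt "0 0 0 0 0 -0.18 1" --pt "0 0 0 0 0 -0.18 1" --pt "0 0 0 0 0 -0.18 1" --pt "0 0 0 0 0 -0.18 1" --pt "0 0 0 0 0 -0.18 1"

```text
time: 4.1
tcp_pos: [0.5547, 0.1617, 0.2054]
tcp_rot: [0.556, 0.831, -0.0, -0.0]
wrist_force: [0.3, 0.2, -0.3]
grip_width: 0.997
finger_force: 0.0
```

```bash
cat >> h.py <<'E'
def mask_pts(name,p,d,i,zlo,zhi,box):
    K=np.array(i["mtx"]);D=np.array(i["D"],float);T=np.array(i["extrinsics"])
    v,u=np.nonzero(d>0); q=cv2.undistortPoints(np.stack([u,v],1).astype(float)[:,None],K,D)[:,0]; z=d[v,u]
    w=np.stack([q[:,0]*z,-q[:,1]*z,-z],1)@T[:3,:3].T+T[:3,3]
    m=(w[:,2]>zlo)&(w[:,2]<zhi)&(w[:,0]>box[0])&(w[:,0]<box[1])&(w[:,1]>box[2])&(w[:,1]<box[3])
    return w[m],u[m],v[m]
E
python3 - <<'E'
from h import *
s=sense(); i=camera_info("wrist"); p,d=camera("wrist"); cv2.imwrite("pics/w1.png",cv2.convertScaleAbs(p[:,:,::-1],alpha=1.5)); np.save("pics/w1.npy",d)
print(s["tcp_pos"],s["tcp_rot"],np.round(i["extrinsics"],3).tolist())
w,u,v=mask_pts("wrist",p,d,i,.025,.041,(.5,.61,.11,.21))
r=cv2.minAreaRect(w[:,:2].astype(np.float32)*1000); print(len(w),r,np.median(w[:,2]),u.min(),u.max(),v.min(),v.max())
E
```

```text
[0.55474471 0.16169878 0.20543251] [ 5.56338832e-01  8.30955536e-01 -3.12071734e-05 -1.89818235e-05] [[0.924, -0.367, -0.106, 0.525], [0.382, 0.887, 0.261, 0.236], [-0.002, -0.281, 0.96, 0.386], [0.0, 0.0, 0.0, 1.0]]
722 ((557.593017578125, 162.70333862304688), (33.78123474121094, 18.651695251464844), 24.185747146606445) 0.03688777139633706 313 349 208 230
```

View pics/w1.png

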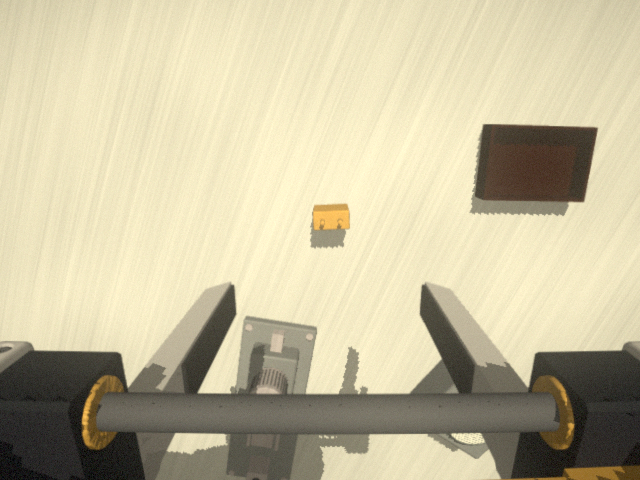

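Wrist view: crystal at (331,218), depth fit 33.8×18.7 mm at (0.557,0.162), yaw 0.42, top 0.037; agrees with the top view. Descend.

servo_tool --pt "0.006 0 0.15 0 0 -0.02 1" --pt "0.006 0.012 0.3 0 0 -0.02 1" --pt "0 0.012 0.45 0 0 -0.02 1" --pt "0 0.012 0.6 0 0 -0.02 1" --pt "0 0.012 0.75 0 0 -0.02 1" --pt "0 0.012 0.88 0 0 -0.02 1" --pt "0 0.012 0.99 0 0 -0.02 1" --pt "0 0.012 0.99 0 0 -0.02 1"

```text
time: 5.15
tcp_pos: [0.5561, 0.1624, 0.0061]
tcp_rot: [0.543, 0.84, -0.001, -0.001]
wrist_force: [-0.7, -0.1, -0.0]
grip_width: 1.001
finger_force: 0.0
```

servo_tool --pt "0 0 0 0 0 0 0.7" --pt "0 0 0 0 0 0 0.5" --pt "0 0 0 0 0 0 0.42" --pt "0 0 0 0 0 0 0.34" --pt "0 0 0 0 0 0 0.3" --pt "0 0 0 0 0 0 0.3" --pt "0 0 0 0 0 0 0.3" --pt "0 0 0 0 0 0 0.3" --newtons 15

```text
time: 6.15
tcp_pos: [0.557, 0.1627, 0.0074]
tcp_rot: [0.543, 0.84, -0.0, -0.0]
wrist_force: [-0.5, 0.8, 0.4]
grip_width: 0.361
finger_force: 15.0
```

Crystal held (34 mm width). Profile of the gauge from the unobstructed top depth, plus lift.

servo_tool --pt "0 0 -0.1 0 0 0 0.3" --pt "0 0 -0.2 0 0 0 0.3" --pt "0 0 -0.3 0 0 0 0.3" --pt "0 0 -0.4 0 0 0 0.3" --pt "0 0 -0.5 0 0 0 0.3" --pt "0 0 -0.6 0 0 0 0.3" --pt "0 0 -0.65 0 0 0.07 0.3" --pt "0 0 -0.65 0 0 0.14 0.3"

```text
time: 7.15
tcp_pos: [0.5574, 0.1627, 0.1399]
tcp_rot: [0.633, 0.774, 0.001, 0.001]
wrist_force: [-0.4, -0.2, -0.4]
grip_width: 0.362
finger_force: 15.0
```

```bash
python3 - <<'E'
from h import *
i=camera_info("top"); d=np.load("pics/top0.npy")
w,u,v=mask_pts("top",None,d,i,.006,.1,(.48,.68,-.22,.08))
b=w[w[:,2]<.018]; r=cv2.minAreaRect(w[:,:2].astype(np.float32)*1000); print("rect",r)
k=w[w[:,2]>.07]; print("knob",len(k),k.mean(0),(k.max(0)+k.min(0))/2)
a=np.deg2rad(r[2] if r[1][0]<r[1][1] else r[2]-90); print("yaw",a)
c=k.mean(0)[:2]; R=np.array([[np.cos(a),np.sin(a)],[-np.sin(a),np.cos(a)]])
g=(w[:,:2]-c)@R.T*1000+[0,62]
for lab,lo,hi,x0,x1 in [("jaw/anvil tops",.033,.045,-11,11)]:
    m=(w[:,2]>lo)&(w[:,2]<hi)&(g[:,0]>-16)&(g[:,0]<16)
    h,e=np.histogram(g[m,1],np.arange(-110,40,2)); print([(int(a),int(n)) for a,n in zip(e,h)])
    for y0,y1 in [(-100,-65),(-40,10)]:
        q=m&(g[:,1]>y0)&(g[:,1]<y1); print(y0,np.percentile(g[q],[2,50,98],axis=0).round(1).tolist())
# height map in the gap
for x0 in range(-30,31,4):
    print(x0,[int(1000*np.median(w[(abs(g[:,0]-x0)<2)&(abs(g[:,1]-y0)<3),2])) if ((abs(g[:,0]-x0)<2)&(abs(g[:,1]-y0)<3)).any() else -1 for y0 in range(-80,0,5)])
E
```

```text
rect ((580.6091918945312, -69.65155029296875), (197.5693817138672, 296.7680358886719), 0.42845791578292847)
knob 239 [ 0.56164853 -0.01497651  0.07895888] [ 0.56139812 -0.01519787  0.07797002]
yaw 0.00747800133664468
[(-110, 0), (-108, 0), (-106, 0), (-104, 0), (-102, 0), (-100, 0), (-98, 0), (-96, 0), (-94, 0), (-92, 0), (-90, 0), (-88, 0), (-86, 0), (-84, 0), (-82, 0), (-80, 0), (-78, 0), (-76, 0), (-74, 0), (-72, 0), (-70, 0), (-68, 0), (-66, 0), (-64, 0), (-62, 0), (-60, 0), (-58, 0), (-56, 0), (-54, 0), (-52, 0), (-50, 0), (-48, 0), (-46, 0), (-44, 0), (-42, 0), (-40, 0), (-38, 0), (-36, 0), (-34, 0), (-32, 0), (-30, 4), (-28, 4), (-26, 4), (-24, 4), (-22, 2), (-20, 2), (-18, 5), (-16, 5), (-14, 6), (-12, 5), (-10, 6), (-8, 6), (-6, 7), (-4, 7), (-2, 7), (0, 8), (2, 8), (4, 8), (6, 6), (8, 2), (10, 8), (12, 9), (14, 5), (16, 0), (18, 0), (20, 0), (22, 0), (24, 0), (26, 0), (28, 2), (30, 1), (32, 1), (34, 6), (36, 9)]Traceback (most recent call last):
  File "<stdin>", line 13, in <module>
    return _quantile_unchecked(
        a, q, axis, out, overwrite_input, method, keepdims, weights)
    return _ureduce(a,
                    func=_quantile_ureduce_func,
    ...<5 lines>...
                    overwrite_input=overwrite_input,
                    method=method)
    r = func(a, **kwargs)
    result = _quantile(arr,
                       quantiles=q,
    ...<2 lines>...
                       out=out,
                       weights=wgt)
    slices_having_nans = np.isnan(arr[-1, ...])
                                  ~~~^^^^^^^^^
IndexError: index -1 is out of bounds for axis 0 with size 0
```

```bash
cat > g.py <<'E'
from h import *
def prof(w,a,c):
    R=np.array([[np.cos(a),np.sin(a)],[-np.sin(a),np.cos(a)]])
    g=(w[:,:2]-c)@R.T*1000+[0,62]
    base=(w[:,2]<.016)&(abs(g[:,0])<48)&(abs(g[:,1])<118)
    print("base rect",cv2.minAreaRect(g[base].astype(np.float32)))
    m=(w[:,2]>.034)&(w[:,2]<.044)&(abs(g[:,0])<16)
    h,e=np.histogram(g[m,1],np.arange(-104,30,2)); print([(int(a),int(n)) for a,n in zip(e,h)])
    for y0,y1 in [(-104,-66),(-50,20)]:
        q=m&(g[:,1]>y0)&(g[:,1]<y1); print(y0,q.sum(),np.percentile(g[q],[2,50,98],axis=0).round(1).tolist() if q.any() else 0)
    for x0 in range(-40,41,5):
        print(x0,[int(1000*np.median(w[q,2])) if (q:=(abs(g[:,0]-x0)<2.5)&(abs(g[:,1]-y0)<2.5)).any() else -1 for y0 in range(-80,0,5)])
    return g
E
python3 - <<'E'
from g import *
i=camera_info("top"); d=np.load("pics/top0.npy")
w,u,v=mask_pts("top",None,d,i,.004,.1,(.48,.68,-.22,.08))
prof(w,.2025,[.5616,-.015])
E
```

```text
base rect ((0.16802597045898438, -0.063812255859375), (95.13948822021484, 235.5996856689453), 0.02218499779701233)
[(-104, 0), (-102, 0), (-100, 0), (-98, 0), (-96, 0), (-94, 3), (-92, 10), (-90, 11), (-88, 11), (-86, 8), (-84, 9), (-82, 9), (-80, 7), (-78, 11), (-76, 12), (-74, 8), (-72, 9), (-70, 1), (-68, 0), (-66, 0), (-64, 0), (-62, 0), (-60, 0), (-58, 0), (-56, 0), (-54, 0), (-52, 0), (-50, 0), (-48, 0), (-46, 0), (-44, 0), (-42, 0), (-40, 0), (-38, 0), (-36, 0), (-34, 0), (-32, 1), (-30, 11), (-28, 11), (-26, 11), (-24, 8), (-22, 11), (-20, 10), (-18, 11), (-16, 11), (-14, 10), (-12, 9), (-10, 11), (-8, 10), (-6, 10), (-4, 10), (-2, 10), (0, 10), (2, 11), (4, 10), (6, 9), (8, 10), (10, 11), (12, 9), (14, 0), (16, 0), (18, 0), (20, 0), (22, 0), (24, 0), (26, 0)]
-104 109 [[-8.7, -92.2], [3.2, -81.2], [14.6, -70.9]]
-50 225 [[-10.0, -29.3], [1.4, -8.6], [13.1, 12.9]]
-40 [-1, 4, -1, -1, -1, -1, -1, -1, -1, 4, 4, 5, 4, -1, 6, -1]
-35 [11, 10, 13, 16, 10, 12, 12, 12, 9, 11, 12, 14, 14, 12, 13, 11]
-30 [13, 12, 11, 13, 12, 12, 12, 14, 14, 12, 14, 11, 11, 15, 12, 11]
-25 [12, 12, 11
[... 238 characters left out ...]
4, 21, 29, 32, 29, 19]
-5 [39, 39, 23, 10, 13, 11, 13, 12, 13, 14, 39, 39, 39, 39, 39, 39]
0 [42, 41, 21, 11, 13, 10, 12, 12, 12, 12, 38, 39, 39, 39, 41, 38]
5 [42, 36, 17, 10, 11, 12, 12, 11, 12, 13, 40, 40, 39, 37, 38, 39]
10 [39, 40, 19, 13, 12, 12, 13, 13, 12, 12, 42, 40, 41, 38, 39, 39]
15 [40, 37, 15, 13, 11, 14, 14, 13, 14, 14, 15, 37, 38, 19, 40, 16]
20 [12, 11, 15, 14, 12, 16, 16, 16, 15, 17, 17, 18, 16, 16, 17, 16]
25 [12, 14, 13, 13, 13, 13, 12, 14, 12, 14, 13, 12, 12, 12, 12, 13]
30 [14, 12, 12, 13, 13, 13, 13, 12, 11, 13, 14, 13, 12, 11, 11, 15]
35 [11, 12, 11, 14, 11, 13, 12, 12, 12, 10, 12, 13, 13, 16, 12, 14]
40 [13, 14, 15, 13, 13, 13, 13, 12, 12, 12, 12, 11, 10, 15, 11, 14]
```

Gap: anvil face ≈ −70.5, jaw face ≈ −30 (gauge y), low rails at x≈±17. Go over the gap (still high) and look from the wrist.

servo_tool --pt "-0.09 -0.009 0 0 0 0 0.3" --pt "-0.18 -0.018 0 0 0 0 0.3" --pt "-0.27 -0.027 0 0 0 0 0.3" --pt "-0.36 -0.036 0 0 0 0 0.3" --pt "-0.45 -0.045 0 0 0 0 0.3" --pt "-0.54 -0.054 0 0 0 0 0.3" --pt "-0.63 -0.063 0 0 0 0 0.3" --pt "-0.72 -0.073 0 0 0 0 0.3"

```text
time: 8.15
tcp_pos: [0.5718, 0.0174, 0.1374]
tcp_rot: [0.632, 0.775, 0.0, 0.0]
wrist_force: [-0.1, 0.2, -1.5]
grip_width: 0.363
finger_force: 15.0
```

servo_tool --pt "-0.09 -0.009 0 0 0 0 0.3" --pt "-0.18 -0.018 0 0 0 0 0.3" --pt "-0.3 -0.03 0 0 0 0 0.3" --pt "-0.42 -0.042 0 0 0 0 0.3" --pt "-0.54 -0.054 0 0 0 0 0.3" --pt "-0.65 -0.063 0 0 0 0 0.3" --pt "-0.72 -0.073 0 0 0 0 0.3" --pt "-0.72 -0.073 0 0 0 0 0.3"

```text
time: 9.15
tcp_pos: [0.5863, -0.1261, 0.1373]
tcp_rot: [0.632, 0.775, -0.0, -0.0]
wrist_force: [-0.6, 0.3, -1.6]
grip_width: 0.367
finger_force: 15.0
```

```bash
python3 - <<'E'
from g import *
s=sense(); i=camera_info("wrist"); p,d=camera("wrist"); cv2.imwrite("pics/w2.png",cv2.convertScaleAbs(p[:,:,::-1],alpha=1.5)); np.save("pics/w2.npy",d)
print(s["tcp_pos"],s["tcp_rot"],np.round(i["extrinsics"],3).tolist())
w,u,v=mask_pts("wrist",p,d,i,.004,.1,(.48,.68,-.22,.08))
k=w[w[:,2]>.074]; print("knob",len(k),np.round([k.min(0),k.max(0)],4).tolist())
prof(w,.2025,[.5636,-.015])
E
```

```text
[ 0.58625194 -0.12611318  0.13729649] [ 6.32410298e-01  7.74633595e-01 -3.80851004e-05 -8.48993209e-05] [[0.98, -0.194, -0.055, 0.571], [0.201, 0.94, 0.276, -0.047], [-0.002, -0.282, 0.96, 0.317], [0.0, 0.0, 0.0, 1.0]]
knob 3166 [[0.5456, -0.0347, 0.0741], [0.5819, 0.0011, 0.0816]]
base rect ((-1.2781715393066406, 5.1845245361328125), (87.04149627685547, 207.03048706054688), 0.14340457320213318)
[(-104, 0), (-102, 0), (-100, 0), (-98, 0), (-96, 0), (-94, 0), (-92, 0), (-90, 0), (-88, 0), (-86, 0), (-84, 0), (-82, 0), (-80, 0), (-78, 69), (-76, 81), (-74, 117), (-72, 0), (-70, 0), (-68, 0), (-66, 0), (-64, 0), (-62, 0), (-60, 0), (-58, 0), (-56, 0), (-54, 0), (-52, 0), (-50, 0), (-48, 0), (-46, 0), (-44, 0), (-42, 0), (-40, 0), (-38, 0), (-36, 0), (-34, 10), (-32, 85), (-30, 92), (-28, 80), (-26, 91), (-24, 99), (-22, 80), (-20, 86), (-18, 96), (-16, 96), (-14, 81), (-12, 84), (-10, 99), (-8, 99), (-6, 95), (-4, 78), (-2, 96), (0, 102), (2, 101), (4, 102), (6, 98), (8, 84), (10, 87), (12, 0), (14, 0), (16, 0), (18, 0), (20, 0), (22, 0), (24, 0), (26, 0)]
-104 267 [[-9.3, -77.8], [2.2,
[... 537 characters left out ...]
9, 39, 39, 39, 39, 39]
-5 [38, 31, 13, 13, 13, 13, 13, 13, 13, -1, 39, 39, 39, 39, 39, 39]
0 [38, 34, 13, 12, 12, 13, 13, 12, 13, -1, 39, 39, 39, 39, 39, 39]
5 [39, 33, 13, 13, 12, 13, 13, 13, 12, -1, 39, 39, 39, 39, 39, 39]
10 [38, 34, 13, 13, 13, 13, 13, 13, 13, -1, 39, 39, 39, 39, 39, 39]
15 [13, 16, 13, 13, 12, 13, 13, 13, 13, 14, 15, 16, 15, 15, 16, 16]
20 [13, 13, 13, 13, 13, 16, 16, 16, 16, 16, 16, 16, 16, 16, 16, 16]
25 [13, 12, 13, 13, 13, 13, 13, 13, 13, 13, 12, 13, 13, 13, 13, 12]
30 [13, 12, 13, 13, 12, 12, 13, 13, 13, 13, 12, 13, 12, 13, 13, 12]
35 [13, 12, 13, 13, 13, 12, 12, 12, 13, 13, 13, 12, 13, 13, 12, 13]
40 [12, 12, 13, 13, 12, 12, 12, 12, 12, 12, 12, 13, 12, 12, 12, 12]
```

View pics/w2.png

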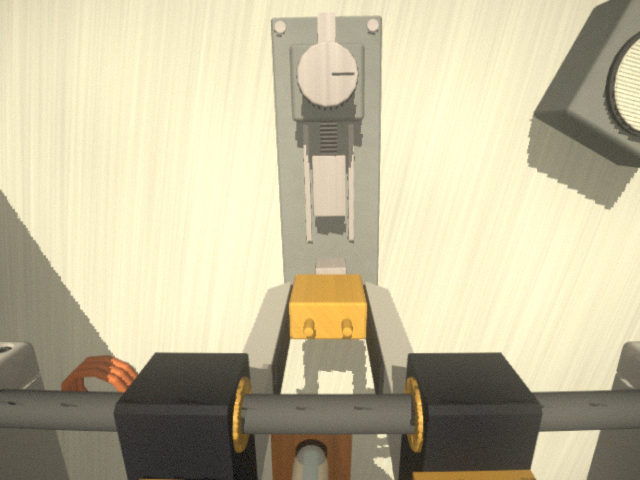

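Wrist view: crystal held upright at (328,305), jaw face ends v≈215, anvil at (330,265), rails (308 and 351) only ~3.5 mm above the bed. I check the held crystal with the same camera.

```bash
python3 - <<'E'
from h import *
i=camera_info("wrist"); d=np.load("pics/w2.npy"); p=cv2.imread("pics/w2.png").astype(int)
w,u,v=mask_pts("wrist",None,d,i,.12,.19,(.5,.68,-.2,-.05))
br=(p[v,u,2]>120)&(p[v,u,0]<70); w=w[br]
t=w[(w[:,2]>np.percentile(w[:,2],50)-.002)]
print(np.percentile(w[:,2],[1,10,50,90,99]).round(4))
for lo,hi in [(.163,.172)]:
    q=w[(w[:,2]>lo)&(w[:,2]<hi)]; print(len(q),cv2.minAreaRect(q[:,:2].astype(np.float32)*1000), np.median(q[:,2]))
E
```

```text
[0.1363 0.1479 0.1662 0.1733 0.1753]
163 ((586.816162109375, -124.50057983398438), (34.03116989135742, 18.17926788330078), 11.731157302856445) 0.166750227199912
```

servo_tool --pt "-0.01 0.006 0 0 0 -0.006 0.3" --pt "-0.01 0.006 0.1 0 0 -0.006 0.3" --pt "-0.01 0.006 0.2 0 0 -0.006 0.3" --pt "-0.01 0.006 0.3 0 0 -0.006 0.3" --pt "-0.01 0.006 0.4 0 0 -0.006 0.3" --pt "-0.01 0.006 0.5 0 0 -0.006 0.3" --pt "-0.01 0.006 0.565 0 0 -0.006 0.3" --pt "-0.01 0.006 0.565 0 0 -0.006 0.3"

```text
time: 10.2
tcp_pos: [0.5875, -0.1268, 0.0236]
tcp_rot: [0.628, 0.778, -0.0, -0.001]
wrist_force: [0.4, 0.7, 0.2]
grip_width: 0.361
finger_force: 15.0
```

servo_tool --pt "0 0 0.008 0 0 0 0.3" --pt "0 0 0.014 0 0 0 0.3" --pt "0 0 0.018 0 0 0 0.3" --pt "0 0 0.02 0 0 0 0.3" --pt "0 0 0.022 0 0 0 0.3" --pt "0 0 0.022 0 0 0 0.3" --pt "0 0 0.022 0 0 0 0.3" --pt "0 0 0.022 0 0 0 0.3"

```text
time: 11.2
tcp_pos: [0.5879, -0.1271, 0.0201]
tcp_rot: [0.628, 0.778, 0.0, -0.0]
wrist_force: [-0.6, -0.1, -2.2]
grip_width: 0.363
finger_force: 15.0
```

servo_tool --pt "0 0 0.003 0 0 0 0.3" --pt "0 0 0.006 0 0 0 0.3" --pt "0 0 0.006 0 0 0 0.3" --pt "0 0 0.006 0 0 0 0.3" --pt "0 0 0.006 0 0 0 0.3" --pt "0 0 0.006 0 0 0 0.3" --pt "0 0 0.006 0 0 0 0.3" --pt "0 0 0.006 0 0 0 0.3"

```text
time: 12.2
tcp_pos: [0.5879, -0.1271, 0.0194]
tcp_rot: [0.628, 0.778, 0.0, 0.0]
wrist_force: [-3.5, 0.3, 5.7]
grip_width: 0.363
finger_force: 15.0
```

Contact felt (5.7 N). Release slowly, then rise.

servo_tool --pt "0 0 0 0 0 0 0.4" --pt "0 0 0 0 0 0 0.46" --pt "0 0 0 0 0 0 0.55" --pt "0 0 0 0 0 0 0.65" --pt "0 0 0 0 0 0 0.7" --pt "0 0 0 0 0 0 0.7" --pt "0 0 0 0 0 0 0.7" --pt "0 0 0 0 0 0 0.7"

```text
time: 13.2
tcp_pos: [0.5879, -0.1271, 0.0188]
tcp_rot: [0.628, 0.778, -0.0, -0.0]
wrist_force: [0.5, -0.0, 0.7]
grip_width: 0.697
finger_force: 0.0
```

servo_tool --pt "0 0 -0.06 0 0 0 0.7" --pt "0 0 -0.15 0 0 0 0.7" --pt "0 0 -0.27 0 0 0 0.7" --pt "0 0 -0.39 0 0 0 0.7" --pt "0 0 -0.5 0 0 0 0.7" --pt "0 0 -0.58 0 0 0 0.7" --pt "0 0 -0.6 0 0 0 0.7" --pt "0 0 -0.6 0 0 0 0.7"

```text
time: 14.2
tcp_pos: [0.5878, -0.127, 0.1387]
tcp_rot: [0.628, 0.778, -0.0, -0.0]
wrist_force: [-0.3, -0.3, 0.3]
grip_width: 0.703
finger_force: 0.0
```

```bash
python3 - <<'E'
from h import *
s=sense(); i=camera_info("wrist"); p,d=camera("wrist"); cv2.imwrite("pics/w3.png",cv2.convertScaleAbs(p[100:400,160:520,::-1],alpha=1.5))
print(s["tcp_pos"],s["tcp_rot"],s["q"])
w,u,v=mask_pts("wrist",p,d,i,.004,.1,(.48,.68,-.22,.08))
k=w[w[:,2]>.074]; print("knob",len(k),np.round((k.min(0)+k.max(0))/2,4), cv2.minEnclosingCircle(k[:,:2].astype(np.float32)*1000))
c=p[v,u].astype(int); b=(c[:,0]>80)&(c[:,2]<50)&(w[:,2]>.046)&(w[:,2]<.051); print(b.sum(),cv2.minAreaRect(w[b][:,:2].astype(np.float32)*1000),w[b].mean(0))
E
```

```text
[ 0.58776461 -0.12704842  0.13869509] [ 6.28338900e-01  7.77939723e-01 -5.05330813e-05 -1.07774782e-04] [-2.73778425e-01  4.72110706e-01  1.44327771e+00 -8.29480819e-06
  1.22644217e+00 -4.85739720e-01]
knob 3146 [ 0.564  -0.0168  0.0776] ((564.1204833984375, -16.969518661499023), 18.335708618164062)
48 ((587.8187255859375, -126.663818359375), (19.150705337524414, 17.06606101989746), 11.623507499694824) [ 0.58917568 -0.13253232  0.0490798 ]
```

View pics/w3.png

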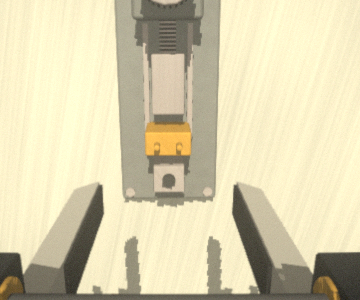

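Crystal stands in the gap at crop (168,140), in line with jaw and anvil. Now to above the thimble, winding the wrist back so one grasp covers the whole turn.

servo_tool --pt "0.05 0 0 0 0 -0.11 0.75" --pt "0.14 0 0 0 0 -0.22 0.75" --pt "0.24 -0.002 0 0 0 -0.33 0.75" --pt "0.34 -0.003 0 0 0 -0.44 0.75" --pt "0.44 -0.004 0 0 0 -0.55 0.75" --pt "0.54 -0.004 0 0 0 -0.66 0.75" --pt "0.563 -0.004 0 0 0 -0.77 0.75" --pt "0.563 -0.004 0 0 0 -0.88 0.75"

```text
time: 15.25
tcp_pos: [0.563, -0.0166, 0.138]
tcp_rot: [-0.015, 1.0, 0.0, -0.001]
wrist_force: [1.0, -0.1, -0.7]
grip_width: 0.751
finger_force: 0.0
```

servo_tool --pt "0 0 0 0 0 -0.1 0.75" --pt "0 0 0 0 0 -0.2 0.75" --pt "0 0 0 0 0 -0.3 0.75" --pt "0 0 0 0 0 -0.4 0.75" --pt "0 0 0 0 0 -0.43 0.75" --pt "0 0 0 0 0 -0.43 0.75" --pt "0 0 0 0 0 -0.43 0.75" --pt "0 0 0 0 0 -0.43 0.75"

```text
time: 16.25
tcp_pos: [0.5634, -0.0172, 0.1387]
tcp_rot: [-0.342, 0.94, 0.0, -0.0]
wrist_force: [-0.4, -0.6, -0.4]
grip_width: 0.749
finger_force: 0.0
```

```bash
python3 - <<'E'
from h import *
s=sense(); i=camera_info("wrist"); p,d=camera("wrist")
w,u,v=mask_pts("wrist",p,d,i,.072,.085,(.5,.62,-.08,.05))
print(s["tcp_pos"],s["tcp_rot"],s["q"],s["wrist_torque"],2*np.arctan2(s["tcp_rot"][1],s["tcp_rot"][0]))
print(len(w),np.percentile(w[:,2],[5,50,95]),cv2.minEnclosingCircle(w[:,:2].astype(np.float32)*1000),(w.min(0)+w.max(0))/2)
E
```

```text
[ 0.5633553  -0.01715283  0.13868457] [-3.42041699e-01  9.39684766e-01  6.16754721e-05 -1.14911135e-04] [-9.54277575e-02  3.91992565e-01  1.55864251e+00  1.34956311e-05
  1.19121811e+00 -2.36440667e+00] [ 0.0893266  -0.09233285  0.00213355] 3.8397702391675894
2274 [0.0762022  0.07873067 0.07977333] ((563.8849487304688, -16.858057022094727), 18.377376556396484) [ 0.56360756 -0.01689662  0.07633793]
```

Centred within 0.5 mm (camera turned, same value). Descend and grip.

servo_tool --pt "0 0 0.06 0 0 0 0.75" --pt "0 0 0.14 0 0 0 0.75" --pt "0 0 0.22 0 0 0 0.75" --pt "0 0 0.3 0 0 0 0.75" --pt "0 0 0.38 0 0 0 0.75" --pt "0 0 0.44 0 0 0 0.75" --pt "0 0 0.47 0 0 0 0.75" --pt "0 0 0.47 0 0 0 0.75" --newtons 45

```text
time: 17.3
tcp_pos: [0.5634, -0.0172, 0.0447]
tcp_rot: [-0.342, 0.94, 0.0, -0.0]
wrist_force: [0.5, -0.6, -0.3]
grip_width: 0.753
finger_force: 0.0
```

servo_tool --pt "0 0 0 0 0 0 0.6" --pt "0 0 0 0 0 0 0.48" --pt "0 0 0 0 0 0 0.42" --pt "0 0 0 0 0 0 0.3" --pt "0 0 0 0 0 0 0.3" --pt "0 0 0 0 0 0 0.3" --pt "0 0 0 0 0 0 0.3" --pt "0 0 0 0 0 0 0.3" --newtons 45

```text
time: 18.3
tcp_pos: [0.5625, -0.016, 0.045]
tcp_rot: [-0.343, 0.94, 0.001, -0.001]
wrist_force: [-9.2, 9.1, 7.6]
grip_width: 0.377
finger_force: 45.0
```

```bash
cat > st.py <<'E'
from h import *
import time
s=sense(); print(round(s["time"],2),"yaw",round(2*np.arctan2(s["tcp_rot"][1],s["tcp_rot"][0])%(2*np.pi),4),"F",s["wrist_force"].round(1),"T",s["wrist_torque"].round(3),s["tcp_pos"].round(4),s["q"][5].round(3))
E
python3 st.py
```

```text
18.3 yaw 3.8408 F [-9.2  9.1  7.6] T [1.755 1.543 0.016] [ 0.5625 -0.016   0.045 ] -2.365
```

Lateral force 13 N: the true axis is ~1.8 mm along tool +y. Shift there and start turning clockwise.

servo_tool --pt "0 0.009 0 0 0 0 0.3" --pt "0 0.009 0 0 0 0.04 0.3" --pt "0 0.009 0 0 0 0.08 0.3" --pt "0 0.009 0 0 0 0.12 0.3" --pt "0 0.009 0 0 0 0.16 0.3" --pt "0 0.009 0 0 0 0.2 0.3" --pt "0 0.009 0 0 0 0.2 0.3" --pt "0 0.009 0 0 0 0.2 0.3"

```text
time: 19.3
tcp_pos: [0.5622, -0.0155, 0.0451]
tcp_rot: [-0.192, 0.981, 0.0, -0.0]
wrist_force: [-4.0, 4.0, 5.5]
grip_width: 0.377
finger_force: 45.0
```

```bash
python3 st.py
```

```text
19.3 yaw 3.5282 F [-4.   4.   5.5] T [0.835 0.614 0.14 ] [ 0.5622 -0.0155  0.0451] -2.05
```

servo_tool --pt "0.002 0.004 0 0 0 0.06 0.3" --pt "0.002 0.004 0 0 0 0.13 0.3" --pt "0.002 0.004 0 0 0 0.2 0.3" --pt "0.002 0.004 0 0 0 0.27 0.3" --pt "0.002 0.004 0 0 0 0.34 0.3" --pt "0.002 0.004 0 0 0 0.41 0.3" --pt "0.002 0.004 0 0 0 0.45 0.3" --pt "0.002 0.004 0 0 0 0.45 0.3"

```text
time: 20.3
tcp_pos: [0.562, -0.0147, 0.0451]
tcp_rot: [0.16, 0.987, 0.0, 0.001]
wrist_force: [0.4, 5.7, 3.2]
grip_width: 0.375
finger_force: 45.0
```

```bash
python3 st.py; python3 - <<'E'
from g import *
for n in ["wrist","scene"]:
    p,d=camera(n); cv2.imwrite(f"pics/{n}4.png",p[:,:,::-1])
p,d=camera("top"); cv2.imwrite("pics/c4.png",cv2.convertScaleAbs(cv2.resize(p[215:290,290:415,::-1],None,fx=5,fy=5,interpolation=cv2.INTER_CUBIC),alpha=1.7))
E
```

```text
20.3 yaw 2.8204 F [0.4 5.7 3.2] T [ 1.069 -0.185  0.121] [ 0.562  -0.0147  0.0451] -1.342
```

View pics/c4.png

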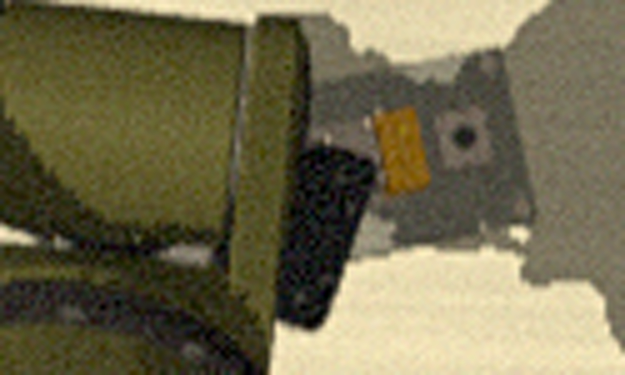

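Jaw has moved in and the crystal still shows a gap to the anvil (crop 428→437). Torque is 0.12 as expected; continue in smaller steps.

servo_tool --pt "0.001 0.003 0 0 0 0.03 0.3" --pt "0.001 0.003 0 0 0 0.06 0.3" --pt "0.001 0.003 0 0 0 0.09 0.3" --pt "0.001 0.003 0 0 0 0.12 0.3" --pt "0.001 0.003 0 0 0 0.15 0.3" --pt "0.001 0.003 0 0 0 0.15 0.3" --pt "0.001 0.003 0 0 0 0.15 0.3" --pt "0.001 0.003 0 0 0 0.15 0.3"

```text
time: 21.45
tcp_pos: [0.562, -0.0144, 0.0451]
tcp_rot: [0.275, 0.962, 0.0, 0.001]
wrist_force: [3.1, 3.7, 3.6]
grip_width: 0.374
finger_force: 45.0
```

```bash
python3 st.py
```

```text
21.45 yaw 2.5852 F [3.1 3.7 3.6] T [ 0.807 -0.73   0.166] [ 0.562  -0.0144  0.0451] -1.106
```

servo_tool --pt "0 0 0 0 0 0.02 0.3" --pt "0 0 0 0 0 0.04 0.3" --pt "0 0 0 0 0 0.06 0.3" --pt "0 0 0 0 0 0.08 0.3" --pt "0 0 0 0 0 0.08 0.3" --pt "0 0 0 0 0 0.08 0.3" --pt "0 0 0 0 0 0.08 0.3" --pt "0 0 0 0 0 0.08 0.3"

```text
time: 22.45
tcp_pos: [0.5621, -0.0143, 0.0451]
tcp_rot: [0.334, 0.942, 0.0, 0.001]
wrist_force: [3.3, 5.0, 2.6]
grip_width: 0.376
finger_force: 45.0
```

```bash
python3 st.py
```

```text
22.45 yaw 2.4596 F [3.3 5.  2.6] T [ 1.016 -0.814  0.136] [ 0.5621 -0.0143  0.0451] -0.98
```

servo_tool --pt "0 0 0 0 0 0.02 0.3" --pt "0 0 0 0 0 0.04 0.3" --pt "0 0 0 0 0 0.06 0.3" --pt "0 0 0 0 0 0.08 0.3" --pt "0 0 0 0 0 0.08 0.3" --pt "0 0 0 0 0 0.08 0.3" --pt "0 0 0 0 0 0.08 0.3" --pt "0 0 0 0 0 0.08 0.3"

```text
time: 23.45
tcp_pos: [0.5622, -0.0142, 0.0451]
tcp_rot: [0.393, 0.92, 0.001, 0.001]
wrist_force: [4.2, 5.4, 2.1]
grip_width: 0.38
finger_force: 45.0
```

```bash
python3 st.py
```

```text
23.45 yaw 2.3339 F [4.2 5.4 2.1] T [ 1.142 -0.898  0.139] [ 0.5622 -0.0142  0.0451] -0.854
```

servo_tool --pt "0 0 0 0 0 0.02 0.3" --pt "0 0 0 0 0 0.04 0.3" --pt "0 0 0 0 0 0.06 0.3" --pt "0 0 0 0 0 0.08 0.3" --pt "0 0 0 0 0 0.08 0.3" --pt "0 0 0 0 0 0.08 0.3" --pt "0 0 0 0 0 0.08 0.3" --pt "0 0 0 0 0 0.08 0.3"

```text
time: 24.45
tcp_pos: [0.5623, -0.0141, 0.0451]
tcp_rot: [0.45, 0.893, 0.001, 0.001]
wrist_force: [4.1, 6.0, 2.4]
grip_width: 0.374
finger_force: 45.0
```

```bash
python3 st.py
```

```text
24.45 yaw 2.2083 F [4.1 6.  2.4] T [ 1.25  -1.11   0.161] [ 0.5623 -0.0141  0.0451] -0.729
```

servo_tool --pt "0 0 0 0 0 0.02 0.3" --pt "0 0 0 0 0 0.04 0.3" --pt "0 0 0 0 0 0.06 0.3" --pt "0 0 0 0 0 0.07 0.3" --pt "0 0 0 0 0 0.07 0.3" --pt "0 0 0 0 0 0.07 0.3" --pt "0 0 0 0 0 0.07 0.3" --pt "0 0 0 0 0 0.07 0.3"

```text
time: 25.45
tcp_pos: [0.5624, -0.0141, 0.0451]
tcp_rot: [0.498, 0.867, 0.001, 0.001]
wrist_force: [5.5, 6.9, 1.5]
grip_width: 0.377
finger_force: 45.0
```

```bash
python3 st.py
```

```text
25.45 yaw 2.0984 F [5.5 6.9 1.5] T [ 1.343 -1.29   0.154] [ 0.5624 -0.0141  0.0451] -0.619
```

servo_tool --pt "0 0.005 0 0 0 0.02 0.3" --pt "0 0.005 0 0 0 0.04 0.3" --pt "0 0.005 0 0 0 0.06 0.3" --pt "0 0.005 0 0 0 0.07 0.3" --pt "0 0.005 0 0 0 0.07 0.3" --pt "0 0.005 0 0 0 0.07 0.3" --pt "0 0.005 0 0 0 0.07 0.3" --pt "0 0.005 0 0 0 0.07 0.3"

```text
time: 26.45
tcp_pos: [0.5626, -0.0139, 0.0451]
tcp_rot: [0.546, 0.838, 0.0, 0.0]
wrist_force: [1.6, 4.8, 5.0]
grip_width: 0.377
finger_force: 45.0
```

```bash
python3 st.py
```

```text
26.45 yaw 1.987 F [1.6 4.8 5. ] T [ 0.927 -0.29   0.165] [ 0.5626 -0.0139  0.0451] -0.506
```

servo_tool --pt "0 0 0 0 0 0.02 0.3" --pt "0 0 0 0 0 0.04 0.3" --pt "0 0 0 0 0 0.06 0.3" --pt "0 0 0 0 0 0.07 0.3" --pt "0 0 0 0 0 0.07 0.3" --pt "0 0 0 0 0 0.07 0.3" --pt "0 0 0 0 0 0.07 0.3" --pt "0 0 0 0 0 0.07 0.3"

```text
time: 27.45
tcp_pos: [0.5628, -0.0139, 0.0451]
tcp_rot: [0.591, 0.807, 0.0, 0.0]
wrist_force: [1.7, 5.3, 3.5]
grip_width: 0.372
finger_force: 45.0
```

```bash
python3 st.py
```

```text
27.45 yaw 1.877 F [1.7 5.3 3.5] T [ 0.966 -0.399  0.129] [ 0.5628 -0.0139  0.0451] -0.396
```

servo_tool --pt "0 0 0 0 0 0.02 0.3" --pt "0 0 0 0 0 0.04 0.3" --pt "0 0 0 0 0 0.06 0.3" --pt "0 0 0 0 0 0.07 0.3" --pt "0 0 0 0 0 0.07 0.3" --pt "0 0 0 0 0 0.07 0.3" --pt "0 0 0 0 0 0.07 0.3" --pt "0 0 0 0 0 0.07 0.3"

```text
time: 28.45
tcp_pos: [0.5628, -0.0139, 0.0451]
tcp_rot: [0.634, 0.773, 0.0, 0.0]
wrist_force: [2.4, 4.5, 3.5]
grip_width: 0.376
finger_force: 45.0
```

```bash
python3 st.py; python3 - <<'E'
from h import *
p,d=camera("top"); cv2.imwrite("pics/c5.png",cv2.convertScaleAbs(cv2.resize(p[215:290,290:415,::-1],None,fx=5,fy=5,interpolation=cv2.INTER_CUBIC),alpha=1.7))
E
```

```text
28.45 yaw 1.7672 F [2.4 4.5 3.5] T [ 1.039 -0.604  0.276] [ 0.5628 -0.0139  0.0451] -0.286
```

View pics/c5.png

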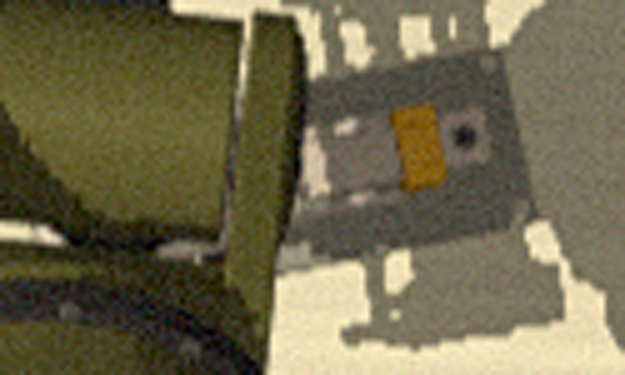

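Jaw, crystal (418,147) and anvil are now in contact; torque climbed to 0.28. Very small steps from here.

servo_tool --pt "0 0 0 0 0 0.01 0.3" --pt "0 0 0 0 0 0.02 0.3" --pt "0 0 0 0 0 0.025 0.3" --pt "0 0 0 0 0 0.025 0.3" --pt "0 0 0 0 0 0.025 0.3" --pt "0 0 0 0 0 0.025 0.3" --pt "0 0 0 0 0 0.025 0.3" --pt "0 0 0 0 0 0.025 0.3"

```text
time: 29.5
tcp_pos: [0.5629, -0.0138, 0.0451]
tcp_rot: [0.649, 0.76, 0.0, 0.0]
wrist_force: [3.1, 5.1, 3.8]
grip_width: 0.372
finger_force: 45.0
```

```bash
python3 st.py
```

```text
29.5 yaw 1.7281 F [3.1 5.1 3.8] T [ 1.022 -0.62   0.451] [ 0.5629 -0.0138  0.0451] -0.247
```

servo_tool --pt "0 0 0 0 0 0.01 0.3" --pt "0 0 0 0 0 0.02 0.3" --pt "0 0 0 0 0 0.025 0.3" --pt "0 0 0 0 0 0.025 0.3" --pt "0 0 0 0 0 0.025 0.3" --pt "0 0 0 0 0 0.025 0.3" --pt "0 0 0 0 0 0.025 0.3" --pt "0 0 0 0 0 0.025 0.3"

```text
time: 30.5
tcp_pos: [0.5629, -0.0139, 0.0451]
tcp_rot: [0.664, 0.748, 0.0, 0.0]
wrist_force: [3.2, 5.4, 3.1]
grip_width: 0.377
finger_force: 45.0
```

```bash
python3 st.py
```

```text
30.5 yaw 1.6889 F [3.2 5.4 3.1] T [ 1.017 -0.726  0.427] [ 0.5629 -0.0139  0.0451] -0.208
```

Torque has levelled at ~0.43: the clutch is slipping. Stop, let go and rise.

servo_tool --pt "0 0 0 0 0 0 0.42" --pt "0 0 0 0 0 0 0.5" --pt "0 0 0 0 0 0 0.6" --pt "0 0 0 0 0 0 0.7" --pt "0 0 0 0 0 0 0.75" --pt "0 0 0 0 0 0 0.75" --pt "0 0 0 0 0 0 0.75" --pt "0 0 0 0 0 0 0.75"

```text
time: 31.5
tcp_pos: [0.5625, -0.014, 0.0449]
tcp_rot: [0.664, 0.747, 0.0, -0.0]
wrist_force: [0.5, 0.2, 0.3]
grip_width: 0.75
finger_force: 0.0
```

servo_tool --pt "0 0 -0.06 0 0 0 0.75" --pt "0 0 -0.14 0 0 0 0.75" --pt "0 0 -0.24 0 0 0 0.75" --pt "0 0 -0.35 0 0 0 0.75" --pt "0 0 -0.46 0 0 0 0.75" --pt "0 0 -0.56 0 0 0 0.75" --pt "0 0 -0.6 0 0 0 0.75" --pt "0 0 -0.6 0 0 0 0.75"

```text
time: 32.5
tcp_pos: [0.5626, -0.0141, 0.1654]
tcp_rot: [0.664, 0.747, 0.0, 0.0]
wrist_force: [0.5, -0.2, -0.2]
grip_width: 0.75
finger_force: 0.0
```

```bash
python3 st.py; python3 - <<'E'
from h import *
p,d=camera("top"); cv2.imwrite("pics/c6.png",cv2.convertScaleAbs(cv2.resize(p[215:290,290:415,::-1],None,fx=5,fy=5,interpolation=cv2.INTER_CUBIC),alpha=1.7))
E
```

```text
32.5 yaw 1.6885 F [ 0.5 -0.2 -0.2] T [ 0.022 -0.107 -0.045] [ 0.5626 -0.0141  0.1654] -0.208
```

View pics/c6.png

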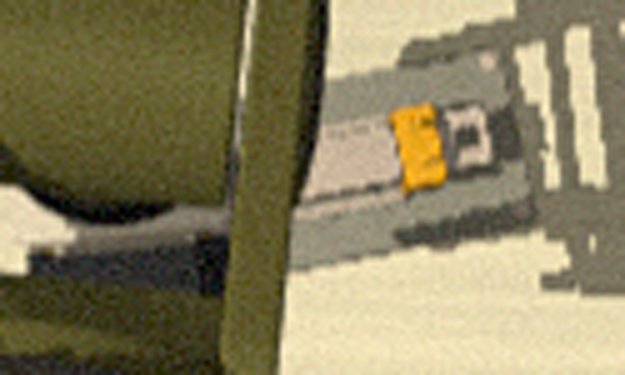

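The crystal (418,147) is upright and still clamped between jaw and anvil, and the arm is clear of everything.

```bash
python3 -c "
from station import close_job
print(close_job())"
```

```text
the job is handed in; nothing more can be done
None
```

The crystal stands upright, clamped between anvil and jaw: I stopped turning when the thimble torque levelled off at about 0.43 Nm (clutch slipping), let go, and handed the job in at about 32.5 s; no verdict was returned.

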